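# Stand the fallen solvent can back up on its mat

### The arm

A 7-joint arm with a two-finger parallel gripper is mounted at the origin on the work surface. World frame = base frame: x ahead of the robot, y to its left, z up, the work surface at z = 0. Lengths are in m, angles in rad, forces in N, time in s.
With the tool pointing down it reaches from about 0.375 to 0.925 m from the base axis. Payload 3.1 kg.
Tool frame: the origin (TCP) lies between the finger pads; the fingertips stand 19 mm ahead of it and the grasp point (between the pads) is the TCP; z points along the fingers, y is the line along which they close (so a half turn about z gives the same grasp; the last joint's range is limited). The gripper opens to 85 mm and grips with 20 to 120 N. Pads are 22 mm wide; open, the fingers measure 114 mm over their backs; the gripper's body (76 mm by 85 mm) begins 54 mm behind the grasp point. The pads swing forward as they close: fully open they stand 13 mm farther back than shut.
Start: joints at [1.079, 0.383, 0.044, 1.598, -0.018, 1.161, -0.05], TCP at [0.249, -0.6, 0.213] pointing down, gripper open.
Joint ranges: [-2.61, 2.61], [-0.41, 2.15], [-1.48, 1.57], [0, 2.5], [-1.57, 4.71], [0.05, 1.97], [-2.85, 2.85]. Speed limits (rad/s): [2.79, 2.79, 3.14, 3.14, 3.14, 3.14, 3.14].

### API

Orientations are given as a unit quaternion [x, y, z, w].
In Python, from bench import move_ptp, movel, move_j, move_gripper, pause, inverse_kinematics, read_camera, camera_params, MotionError, sign_off, look_for, tip_of, read_time_s, read_qpos, read_joint_vel, read_effort, read_eef_pos, read_tcp_rot, read_ft_force, read_ft_torque, read_finger_gap, read_grasp_force gives the robot as it stands. Calls block until the motion is done:
- move_ptp(position, orientation): joint-space move of the TCP to a pose.
- movel(position, orientation=None, speed=0.15): straight line of the TCP; orientation=None keeps the orientation; speed is the mean speed in m/s.
- move_j(angles): joint-space move.
- move_gripper(opening, effort=None): finger opening in m; effort is the grip in N (None keeps the last); returns when the fingers have stopped.
- pause(seconds).
- inverse_kinematics(position, orientation): joint angles nearest the present ones, or None.
- read_camera(name): name is "scene" or "top"; returns the picture (480x640x3 uint8, red, green, blue); there is no depth.
- camera_params(name): a dict with "K" (3x3 intrinsics, pixels), "camera_from_world" (4x4, takes a point from world to camera coordinates). Camera axes: x right, y down, z forward; pixel columns grow to the right and rows downward; lengths in m; the calibration is good to about 2 mm. A picture is of the moment at which its call begins. camera_params takes no time and is no camera call.
A pose or a line that the arm cannot do raises MotionError and nothing moves.
- sign_off(): hands the job in; it is judged then, once.
Trained networks look in the newest picture that a camera, given by its name, has taken for a name from the list of things; names that differ only in an ending like _2 or _b are one class to them, and where a whole thing is asked for, a point or a joint stands for the part that bears it (a point fixed in the world has none). Each returns a list of dicts, best first, with "confidence" (0 to 1); they miss things now and then, are a little off and sometimes report something else, mostly with a low value. They report only what shows in the picture. A call takes as long as a camera call.
- look_for(camera, name): "at" ([column, row] in pixels, amid what is visible of it).
- tip_of(camera, name): "at" ([column, row] in pixels: a listed point, or the origin of a listed thing).
Readings, each from a call of its own:
- read_time_s(): time.
- read_qpos(): joint angles.
- read_joint_vel(): joint speeds.
- read_effort(): joint torques, N m.
- read_eef_pos(): TCP position.
- read_tcp_rot(): TCP orientation.
- read_ft_force(): force on the tool from outside, world axes, zero at the start.
- read_ft_torque(): the same for the moment, N m.
- read_finger_gap(): finger opening in m.
- read_grasp_force(): force on a finger pad.
Only numpy, scipy, OpenCV 4.12 (cv2) and the standard library are available. Lean on these libraries where they do the work, as an engineer would, in place of code of your own. Each camera call takes 0.05 s, during which the arm holds its last target. There are 200 camera calls.

### The job

The blue solvent can has been knocked over on the workbench. Stand it upright, cap up, on the dark-topped cork mat with its whole foot on the mat, setting it down rather than dropping it, and let go. Do not shift or knock over the green can or the paint tin.

Things in the scene. Friction and masses are not known exactly. Their poses are not given: they have to be found in the camera images.
- can_center (a point): The blue square solvent can with a paper-coloured band, lying on one of its flat sides at the start. Its body is 52 x 52 mm in section and 120 mm tall; a red screw cap of 26 mm diameter sticks out 16 mm beyond the top face. It weighs 0.17 to 0.35 kg. This point is the centre of the body, 60 mm from the foot and 60 mm from the top face. Its z axis runs from the foot to the cap (level while it lies, up when it stands); x and y are square to the flat sides.
- mat: A square cork mat with a dark rubber top, 150 x 150 mm and 4 mm thick, fixed to the bench. Origin at the centre of its underside, on the bench top; x and y run along its edges, z is up.
- spare_center (a point): A green can of the same shape and size with a black cap, standing upright on the bench: a bystander. This point is the centre of its body, 60 mm above its foot; z is up.
- paint_tin: A closed round paint tin, green band on bare metal with a white-painted lid, 84 mm in diameter and 100 mm tall, standing on the bench: a bystander. Origin at the centre of its underside, z is up. A loose cork sanding block, 100 x 60 x 30 mm, also lies on the bench; nothing stands on the mat, and the blue can lies at least 40 mm clear of everything else.

How it is judged:
At the end, for the whole second after the job is handed in: The blue can stands cap up (within 10 degrees of vertical) and at rest on the mat, its centre within 52 mm of the mat's centre along each of the mat's edges and 56 to 72 mm above the bench, with the fingers off it (angle between can_center's own z axis and vertical below 0.17 rad and x of can_center in the frame of mat between -0.052 and 0.052 m and y of can_center in the frame of mat between -0.052 and 0.052 m and height (world z) of can_center between 0.056 and 0.072 m and linear speed of can below 0.02 m/s and contact force between can and the fingers below 0.1 N); the robot touches nothing.
It fails at once if the blue can is dropped: nothing touches it while its centre is more than 95 mm above the bench (it stands at 64 mm) (height (world z) of can_center above 0.095 m and contact force between can and anything else below 0.02 N).
It fails at once if the green can is shifted by more than 20 mm or tipped by more than 20 degrees (distance of spare_center from where it was at the start of the episode above 0.02 m or angle between spare_center's own z axis and vertical above 0.35 rad).
It fails at once if the paint tin is shifted by more than 20 mm or tipped by more than 20 degrees (distance of paint_tin from where it was at the start of the episode above 0.02 m or angle between paint_tin's own z axis and vertical above 0.35 rad).
It also fails if it takes over 64 s, if anything falls off the work surface, if the arm or the gripper's body presses on something with over 40 N, if the wrist force passes 120 N, or if a joint passes its speed limit or range.

## Working session

There is one attempt and no reset: what is moved stays moved. The work goes in short steps, each a Python script; the robot and the scene stay as the last script left them, time stands still between calls to the robot, and variables do not carry over. Pictures are saved under pics/ and viewed, at most 10 in all, crops included, and the job is handed in when it is done.

```bash
mkdir -p pics
python3 - <<'E'
from bench import *
import cv2
for c in("top","scene"):
    cv2.imwrite(f"pics/{c}0.png",read_camera(c)[:,:,::-1])
    p=camera_params(c);print(c,p["K"],p["camera_from_world"])
    for n in("can_center","mat","spare_center","paint_tin"):
        print(n,tip_of(c,n)[:2],look_for(c,n)[:2])
print(read_tcp_rot(),read_time_s())
E
```

```text
top [[498.04907405   0.         312.54561772]
 [  0.         498.04907405 235.65017292]
 [  0.           0.           1.        ]] [[ 1.64797842e-02 -9.99864045e-01 -5.54921506e-04 -2.03354800e-02]
 [-9.96347994e-01 -1.63753236e-02 -8.38004942e-02  5.52077149e-01]
 [ 8.37800141e-02  1.93390899e-03 -9.96482398e-01  1.23843256e+00]
 [ 0.00000000e+00  0.00000000e+00  0.00000000e+00  1.00000000e+00]]
can_center [{'at': [254.1, 237.7], 'confidence': 0.58}] [{'at': [252.4, 238.0], 'confidence': 0.96}]
mat [{'at': [374.0, 215.8], 'confidence': 0.6}] [{'at': [374.2, 216.7], 'confidence': 0.97}]
spare_center [{'at': [103.7, 233.6], 'confidence': 0.55}] [{'at': [104.6, 233.2], 'confidence': 0.61}]
paint_tin [{'at': [501.5, 273.2], 'confidence': 0.93}, {'at': [105.9, 231.2], 'confidence': 0.21}] [{'at': [509.1, 278.6], 'confidence': 0.57}]
scene [[479.3105334    0.         322.87845595]
 [  0.         479.3105334  235.3006118 ]
 [  0.           0.           1.        ]] [[ 0.79897919  0.6013247   0.00639198 -0.42375577]
 [ 0.50442821 -0.66437051 -0.55151066 -0.22710642]
 [-0.32739034  0.44386984 -0.83414335  1.61581419]
 [ 0.          0.          0.          1.        ]]
can_center [{'at': [357.1, 212.7], 'confidence': 0.97}] [{'at': [353.8, 212.8], 'confidence': 0.89}]
mat [{'at': [309.9, 305.2], 'confidence': 0.86}] [{'at': [311.4, 306.8], 'confidence': 0.79}]
spare_center [{'at': [418.0, 139.3], 'confidence': 0.63}] [{'at': [416.8, 141.5], 'confidence': 0.66}]
paint_tin [{'at': [189.0, 362.8], 'confidence': 0.8}] [{'at': [185.7, 355.4], 'confidence': 0.7}]
[9.80674464e-01 1.95646610e-01 2.36027350e-05 7.82213627e-06] 0.9
```

View pics/top0.png

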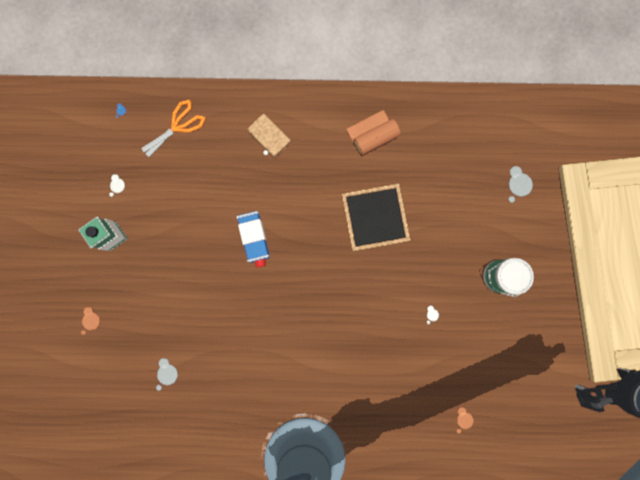

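View pics/scene0.png

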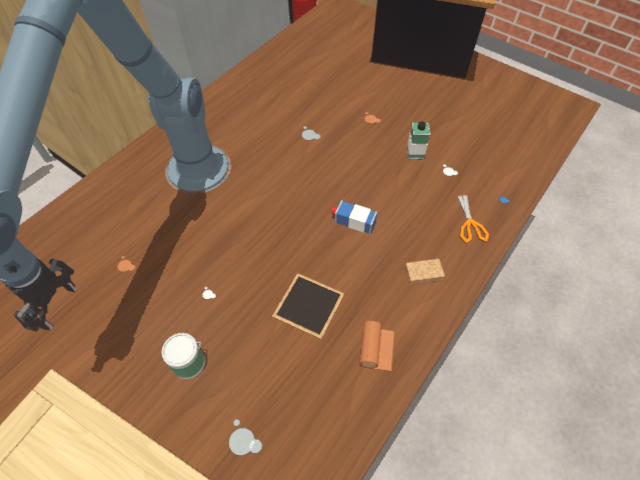

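The top view shows the blue can lying with its foot at about (248,213) and its red cap at (260,263), so the cap points toward the robot. The mat is at (375,216), the green can at (104,233) and the tin at (510,277). My plan is to grip across the can with the tool tilted, then turn the wrist so the can stands up.

```bash
cat > h.py <<'E'
import numpy as np,cv2
from bench import *
from scipy.spatial.transform import Rotation as R
def ray(c,px):
    p=camera_params(c);T=np.array(p["camera_from_world"]);d=T[:3,:3].T@np.linalg.inv(p["K"])@[px[0],px[1],1]
    return -T[:3,:3].T@T[:3,3],d
def atz(c,px,z):
    o,d=ray(c,px);return o+d*(z-o[2])/d[2]
def quat(x,z): # tool axes
    x,z=np.array(x,float),np.array(z,float);return R.from_matrix(np.c_[x,np.cross(z,x),z]).as_quat()
def blobs(img,win):
    x0,y0,x1,y1=win;h=cv2.cvtColor(img,cv2.COLOR_RGB2HSV)[y0:y1,x0:x1];H,S,V=cv2.split(h)
    blue=(H>100)&(H<125)&(S>120);red=((H<5)|(H>172))&(S>170)&(V>90);white=(S<50)&(V>150)
    return {k:np.argwhere(m)[:,::-1]+[x0,y0] for k,m in dict(blue=blue,red=red,white=white).items()}
E
python3 - <<'E'
from h import *
for c,w,cc,m in(("top",(225,195,285,280),(254.1,237.7),(374,216)),("scene",(325,190,385,240),(357.1,212.7),(309.9,305.2))):
    b=blobs(read_camera(c),w)
    print(c,{k:(len(v),v.mean(0).round(1)) for k,v in b.items()})
    print("cap",atz(c,b["red"].mean(0),.028 if c=="top" else .028).round(4),"can",atz(c,cc,.026).round(4),"mat",atz(c,m,0).round(4))
    body=np.vstack([b["blue"],b["white"]]).astype(np.float32);r=cv2.minAreaRect(body)
    bp=cv2.boxPoints(r);print(bp.round(1).tolist(),[atz(c,p,.04)[:2].round(4).tolist() for p in bp])
for n,a,s,z in(("tin",(501.5,273.2),(189,362.8),0),("spare",(103.7,233.6),(418,139.3),.06)):print(n,atz("top",a,z),atz("scene",s,z))
# mat edge: dark region
im=read_camera("top");g=im.max(2);M=(g<60).astype(np.uint8);M[:175]=0;M[260:]=0;M[:,:330]=0;M[:,420:]=0
bp=cv2.boxPoints(cv2.minAreaRect(np.argwhere(M)[:,::-1].astype(np.float32)));P=np.array([atz("top",p,.004) for p in bp]);print("mat",P.mean(0),P[:,:2].round(3).tolist())
E
```

```text
top {'blue': (385, array([254.2, 241.9])), 'red': (59, array([260. , 263.1])), 'white': (621, array([251.3, 232. ]))}
cap [0.4806 0.1195 0.028 ] can [0.5445 0.1363 0.026 ] mat [ 0.6079 -0.1694  0.    ]
[[235.10000610351562, 215.5], [257.8999938964844, 209.8000030517578], [269.6000061035156, 256.3999938964844], [246.8000030517578, 262.1000061035156]] [[0.5985, 0.1837], [0.6139, 0.1268], [0.4974, 0.0948], [0.4823, 0.1513]]
scene {'blue': (224, array([351. , 211.7])), 'red': (27, array([333.6, 209.9])), 'white': (461, array([358.1, 216.7]))}
cap [0.4817 0.1195 0.028 ] can [0.5454 0.1561 0.026 ] mat [ 0.6132 -0.1703  0.    ]
[[331.8999938964844, 221.3000030517578], [339.5, 198.5], [377.0, 211.0], [369.3999938964844, 233.8000030517578]] [[0.5081, 0.0745], [0.4754, 0.159], [0.5955, 0.1894], [0.6239, 0.1053]]
tin [ 0.46567741 -0.49701358  0.        ] [ 0.46294012 -0.48960268  0.        ]
spare [0.54585775 0.50251689 0.06      ] [0.54683877 0.50983128 0.06      ]
mat [ 0.60553122 -0.17348425  0.004     ] [[0.655, -0.1], [0.68, -0.224], [0.556, -0.247], [0.531, -0.124]]
```

```bash
cat >> h.py <<'E'
C=np.array([.5465,.1377,.026]);th=np.radians(15.5);u=np.array([np.cos(th),np.sin(th),0]);k=np.array([0,0,1.]);M=np.array([.6065,-.172,0]);s=.02
def grasp(t,sg,up=0): return C-s*u+[0,0,.004+up],quat(sg*(np.cos(t)*u+np.sin(t)*k),np.sin(t)*u-np.cos(t)*k)
def place(t,sg,az,up=0,lean=0):
    v=np.array([np.cos(az),np.sin(az),0]);return M+[0,0,.064+s+up]-.004*v,quat(sg*(-np.cos(t)*k-np.sin(t)*v),np.cos(t)*v-np.sin(t)*k)
E
python3 - <<'E'
from h import *
for t in(20,30,40):
  for sg in(1,-1):
    T=np.radians(t);g=inverse_kinematics(*grasp(T,sg));g2=inverse_kinematics(*grasp(T,sg,.12))
    print(t,sg,None if g is None else np.round(g,2),g2 is not None)
    for az in(-60,-40,-20,0,20,40):
        q=[inverse_kinematics(*place(T,sg,np.radians(az),h)) for h in(0,.1)]
        print("   ",az,[None if p is None else np.round(p,2).tolist() for p in q])
E
```

```text
20 1 [ 0.18  0.35 -0.56  2.23  0.67  0.32 -2.23] True
    -60 [[0.09, 0.73, -0.46, 2.15, 1.79, 1.44, -1.19], [0.29, 0.55, -0.7, 2.17, 1.73, 1.47, -0.98]]
    -40 [[0.36, 0.7, -0.58, 2.36, 2.26, 1.38, -1.19], [0.68, 0.52, -0.94, 2.37, 2.14, 1.3, -0.95]]
    -20 [[0.24, 0.6, -0.17, 2.48, 2.85, 1.18, -1.45], None]
    0 [[1.69, 1.41, -1.27, 2.4, 3.1, 0.66, -0.08], [1.6, 0.71, -1.24, 2.43, 3.34, 0.59, -0.96]]
    20 [[-0.35, 1.31, 1.13, 2.3, 3.73, 1.94, -2.38], [-0.44, 1.18, 1.36, 2.33, 3.89, 1.93, -2.51]]
    40 [[0.89, 0.73, -0.17, 2.01, -1.48, 1.1, -2.01], [0.57, 0.53, 0.2, 2.05, -1.54, 1.29, -2.17]]
20 -1 [-0.35  0.29  0.01  2.26  0.08  0.25  1.43] True
    -60 [[-0.77, 0.75, 0.48, 2.19, 1.51, 0.89, 1.85], [-0.76, 0.49, 0.48, 2.21, 1.46, 0.98, 2.1]]
    -40 [[-0.47, 0.64, 0.26, 2.39, 2.17, 1.02, 1.59], [-0.26, 0.32, 0.04, 2.41, 2.05, 0.99, 1.94]]
    -20 [[0.24, 0.6, -0.17, 2.48, 2.85, 1.18, 1.69], None]
    0 [[-0.88, 2.13, 1.31, 2.48, 2.93, 1.69, -0.27], [1.6, 0.71, -1.24, 2.43, 3.34, 0.59, 2.18]]
    20 [[-0.35, 1.31, 1.13, 2.3, 3.73, 1.94, 0.76], [1.81, 1.02, -1.35, 2.25, -1.53, 
[... 1989 characters left out ...]
2, -2.33], [0.47, 0.35, 0.18, 2.01, -1.21, 0.99, -2.55]]
40 -1 [ 0.82  0.75 -1.24  2.44  2.19  0.68 -0.27] True
    -60 [[-1.24, 1.21, 1.35, 2.19, -1.0, 0.35, -2.05], [0.69, 0.48, -1.03, 2.09, 1.48, 1.23, 2.51]]
    -40 [[-0.53, 0.41, 0.48, 2.34, 1.97, 0.47, 1.99], [-0.95, 0.2, 0.93, 2.32, 1.5, 0.42, 2.58]]
    -20 [[0.88, 0.46, -0.82, 2.36, 2.43, 0.6, 2.31], [0.07, 0.07, 0.04, 2.37, 2.29, 0.24, 2.26]]
    0 [[1.31, 0.59, -1.02, 2.32, 2.94, 0.32, 2.37], [1.48, 0.29, -1.17, 2.29, 3.77, 0.1, 1.35]]
    20 [[1.42, 0.67, -0.99, 2.19, -1.39, 0.18, 0.81], [0.95, 0.24, -0.43, 2.18, -1.36, 0.56, 0.48]]
    40 [[1.03, 0.58, -0.47, 2.01, -1.07, 0.69, 0.66], [1.01, 0.39, -0.44, 1.99, -1.0, 0.83, 0.46]]
```

Run:
```python
from h import *
T=np.radians(25)
move_gripper(.085,60)
p,q=grasp(T,-1,.15);move_ptp(p+[0,0,.06],q)
print(np.round(read_qpos(),2))
p,q=grasp(T,-1);back=p-.1*R.from_quat(q).as_matrix()[:,2]
print(inverse_kinematics(p,q))
movel(back,q,.2);movel(p,q,.08)
print(read_eef_pos(),read_ft_force(),read_time_s())
im=read_camera("scene");cv2.imwrite("pics/g.png",cv2.resize(im[120:300,250:490,::-1],None,fx=3,fy=3))
```

```text
[ 0.36 -0.09 -0.66  2.14 -0.06  0.64  1.58]
[-0.19007348  0.28330819 -0.1604943   2.31270658  0.56778565  0.13352716
  0.95908426]
[0.52758687 0.13244913 0.03052769] [-0.2781791  -0.08012786  0.24029378] 6.1833
```

View pics/g.png

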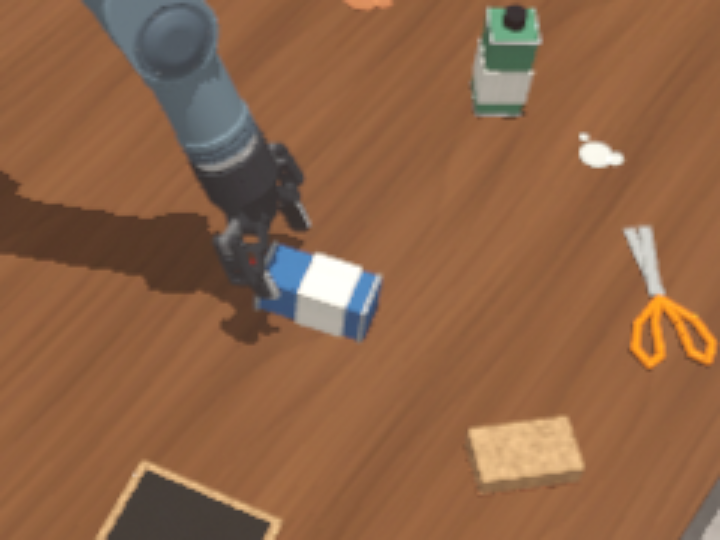

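The fingers straddle the blue can near the cap end, at about (250,265) in the crop, and nothing else is touched. Next I close and lift.

Run:
```python
from h import *
T=np.radians(25)
move_gripper(0.0,70)
print("gap",read_finger_gap(),read_grasp_force(),read_eef_pos())
p,q=grasp(T,-1);movel(p+[0,0,.13],q,.12)
print("gap",read_finger_gap(),read_grasp_force(),read_ft_force(),read_ft_torque(),np.round(read_qpos(),2))
for az in(-80,-60,-50,-40,-30):
    print(az,[np.round(x,2).tolist() if x is not None else None for x in[inverse_kinematics(*place(T,-1,np.radians(az),h)) for h in(.12,0)]])
im=read_camera("scene");cv2.imwrite("pics/l.png",cv2.resize(im[100:280,250:490,::-1],None,fx=3,fy=3))
```

```text
gap 0.048461483996904156 69.65640664100647 [0.52707959 0.13218594 0.03089312]
gap 0.04810767085862341 72.61802092194557 [-6.13823569e-03  2.99403197e-03 -3.24051956e+00] [-0.21612302  0.74838703  0.00819217] [ 0.43  0.06 -0.78  2.22  0.15  0.45  1.39]
-80 [[0.23, 0.61, -0.67, 1.9, 1.4, 1.62, 2.24], [0.14, 0.8, -0.55, 1.9, 1.47, 1.56, 2.06]]
-60 [[0.28, 0.43, -0.66, 2.15, 1.61, 1.32, 2.27], [0.16, 0.68, -0.51, 2.15, 1.75, 1.36, 2.03]]
-50 [[0.32, 0.34, -0.63, 2.27, 1.75, 1.15, 2.26], [0.18, 0.62, -0.47, 2.27, 1.94, 1.25, 1.99]]
-40 [[0.38, 0.26, -0.6, 2.36, 1.95, 0.97, 2.21], [0.21, 0.58, -0.42, 2.36, 2.18, 1.16, 1.93]]
-30 [[0.45, 0.2, -0.54, 2.43, 2.25, 0.8, 2.11], [0.27, 0.54, -0.36, 2.43, 2.47, 1.08, 1.86]]
```

View pics/l.png

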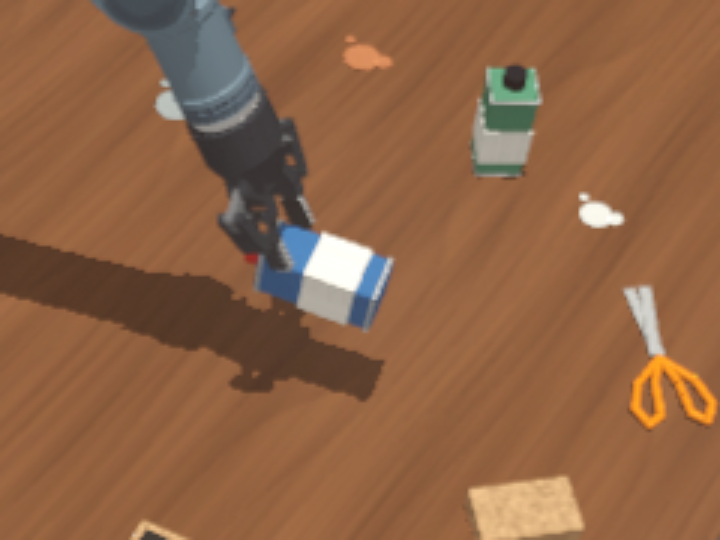

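The can is held about level and lifted, and nothing else has moved. Next I turn it upright above the mat and check it.

Run:
```python
from h import *
T=np.radians(25);p=place(T,-1,np.radians(-60),.10)
move_ptp(*p)
print(read_finger_gap(),read_grasp_force(),read_eef_pos(),p[0],read_time_s())
a=read_camera("scene");print(tip_of("scene","can_center")[:1]);b=read_camera("top");print(tip_of("top","can_center")[:1])
cv2.imwrite("pics/h.png",np.hstack([cv2.resize(a[160:360,220:420],None,fx=2,fy=2),cv2.resize(b[130:330,280:480],None,fx=2,fy=2)])[:,:,::-1])
```

```text
0.048021097690647316 75.49076540395617 [ 0.60433517 -0.16805469  0.18308879] [ 0.6045    -0.1685359  0.184    ] 9.3
[{'at': [310.7, 275.3], 'confidence': 0.81}]
[{'at': [383.3, 209.3], 'confidence': 0.55}]
```

View pics/h.png

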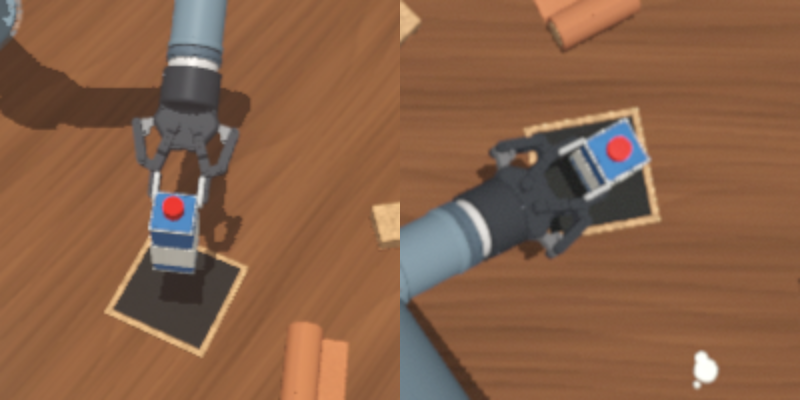

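The can hangs cap up over the mat, with the cap at about (306,263) in the scene view and (389,204) in the top view. I'll triangulate cap and centre for offset and tilt.

```bash
cat >> h.py <<'E'
def tri(a,b):
    o1,d1=ray("top",a);o2,d2=ray("scene",b);A=np.c_[d1,-d2];l=np.linalg.lstsq(A,o2-o1,rcond=None)[0]
    p,q=o1+l[0]*d1,o2+l[1]*d2;return (p+q)/2,np.linalg.norm(p-q)
E
python3 - <<'E'
from h import *
r={c:blobs(read_camera(c),w)["red"].mean(0) for c,w in(("top",(370,185,410,225)),("scene",(285,245,325,285)))}
print(r,"cap",tri(r["top"],r["scene"]),"ctr",tri((383.3,209.3),(310.7,275.3)))
# grey image edges of foot in scene, bottom edge
a=read_camera("scene");cv2.imwrite("pics/f.png",cv2.resize(a[240:310,280:340,::-1],None,fx=8,fy=8,interpolation=cv2.INTER_CUBIC))
E
```

```text
{'top': array([388.90697674, 204.34883721]), 'scene': array([306.12345679, 263.54320988])} cap (array([ 0.60603335, -0.17242334,  0.22698674]), np.float64(0.0030570354270472227)) ctr (array([ 0.60804918, -0.16656376,  0.16146683]), np.float64(0.012754232130626045))
```

View pics/f.png

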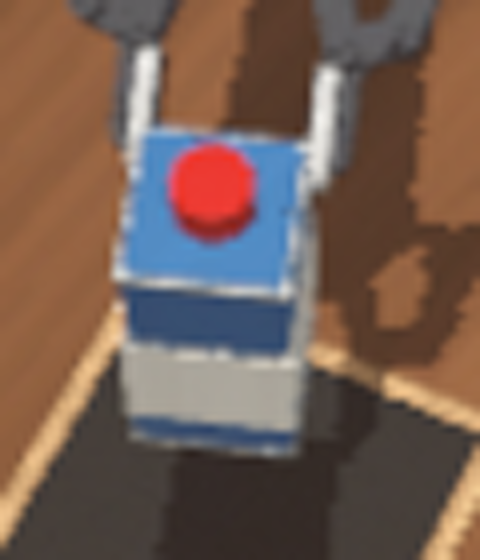

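Run:
```python
from h import *
p=camera_params("scene");T=np.array(p["camera_from_world"])
def pr(x): c=p["K"]@(T[:3,:3]@x+T[:3,3]);return (c[:2]/c[2]).round(1)
v=np.array([.5,-.866,0]);l=np.array([.866,.5,0])
for d in(-15,-10,-5,0,5,10):
    a=np.radians(d);ax=np.cos(a)*k+np.sin(a)*v;n=np.cos(a)*v-np.sin(a)*k
    cap=np.array([.606,-.1724,.228]);top=cap-.010*ax
    print(d,"cap",pr(cap),"back",pr(top-.026*n),"front",pr(top+.026*n),"foot",pr(top+.026*n-.12*ax))
```

```text
-15 cap [305.5 263.4] back [306.9 258.8] front [303.9 274. ] foot [303.3 306.8]
-10 cap [305.5 263.4] back [307.  257.9] front [303.9 274.4] foot [304.  303.8]
-5 cap [305.5 263.4] back [307.  257.1] front [304.  274.6] foot [304.6 300.6]
0 cap [305.5 263.4] back [307.1 256.3] front [304.  274.8] foot [305.3 297.1]
5 cap [305.5 263.4] back [307.1 255.5] front [304.1 274.9] foot [305.9 293.5]
10 cap [305.5 263.4] back [307.1 254.8] front [304.2 274.9] foot [306.5 289.7]
```

Cap is on the mat centre, lean about 3°, and the foot about 8 mm lower than planned. I'll lower it with force checks.

Run:
```python
from h import *
T=np.radians(25);az=np.radians(-60)
movel(*place(T,-1,az,.025),.1);pause(.3)
f0=read_ft_force()[2]
for h in np.arange(.023,-.012,-.001):
    movel(*place(T,-1,az,h),.02);f=read_ft_force()[2]-f0
    if f>4:break
print("h",h,"f",f,read_eef_pos(),read_ft_torque(),read_time_s())
for g in(.05,.053,.058):move_gripper(g,20)
pause(.5);move_gripper(.085)
pause(.3);print(read_ft_force(),read_grasp_force(),read_finger_gap())
r={c:blobs(read_camera(c),w)["red"].mean(0) for c,w in(("top",(355,185,410,235)),("scene",(280,255,335,315)))}
print("cap",tri(r["top"],r["scene"]))
a=read_camera("scene");b=read_camera("top")
cv2.imwrite("pics/p.png",np.hstack([cv2.resize(a[180:380,220:420],None,fx=2,fy=2),cv2.resize(b[130:330,280:480],None,fx=2,fy=2)])[:,:,::-1])
```

```text
h 0.002999999999999982 f 7.6403531849944315 [ 0.60486916 -0.16856185  0.08867259] [ 0.11097276  0.44145713 -0.36194363] 16.1
[-0.05107311  0.55481403 -0.60225966] 0.0 0.08491002242508305
cap (array([ 0.60524977, -0.16875556,  0.13109702]), np.float64(0.002029112838958988))
```

View pics/p.png

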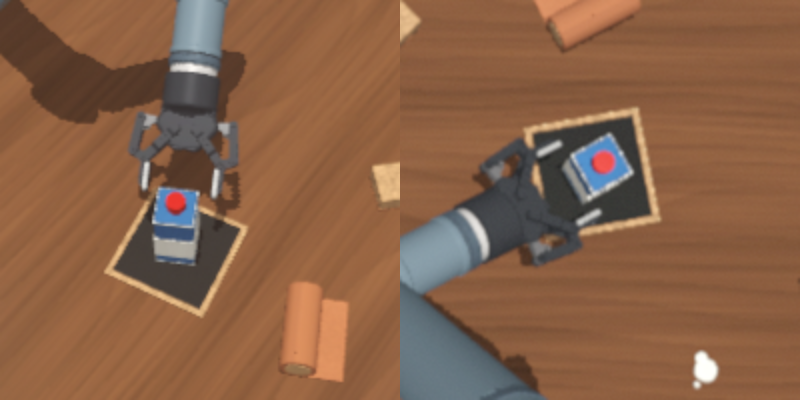

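The can stands upright at the mat's centre with the fingers open on both sides, and the triangulated cap is at (0.605, -0.169). Now I retreat along the tool axis and check.

Run:
```python
from h import *
p=np.array(read_eef_pos());q=read_tcp_rot();movel(p-.1*R.from_quat(q).as_matrix()[:,2],q,.08);pause(.5)
r={c:blobs(read_camera(c),w)["red"].mean(0) for c,w in(("top",(355,185,410,235)),("scene",(280,255,335,315)))}
print("cap",tri(r["top"],r["scene"]),read_ft_force())
for c,n in(("top","spare_center"),("scene","spare_center"),("scene","paint_tin")):print(n,tip_of(c,n)[:1])
```

```text
cap (array([ 0.60518766, -0.16881887,  0.13110801]), np.float64(0.002205761875589567)) [ 0.35761232 -0.62776863  0.48540726]
spare_center [{'at': [105.1, 231.9], 'confidence': 0.93}]
spare_center [{'at': [417.7, 144.6], 'confidence': 0.89}]
paint_tin []
```

```bash
python3 -c "
from bench import *
print(read_time_s(),sign_off())"
```

```text
the job is handed in; nothing more can be done
20.3 None
```

The blue can stands upright, cap up, near the centre of the mat with the gripper clear of it, and I handed the job in at 20.3 s. The green can's position was unchanged to within detector accuracy; the network didn't find the paint tin on the last look, but the arm gave no sign of touching it.

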